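# Plunger check of three paste dispensers

## Robot

A 6-joint arm with a two-finger parallel gripper is mounted at the origin on a cart in front of the work surface, level with it; the furniture and walls round the work are solid. World frame = base frame: x ahead of the robot, y to its left, z up, the work surface at z = 0. Lengths are in m, angles in rad, forces in N, time in s.
With the tool pointing down it reaches from about 0.25 to 0.8 m from the base axis. Payload 3.9 kg.
Tool frame: the origin (TCP) lies at the very end of the fingers, on their centre line; the grasp point (between the pads) lies ctrl.grip_point_offset behind it (ctrl.grip_point_offset is the distance from the TCP to the grasp point, in m); z points along the fingers, y is the line along which they close (so a half turn about z gives the same grasp; the last joint's range is limited). The gripper opens to 85 mm and grips with 20 to 120 N. Pads are 22 mm wide; open, the fingers measure 114 mm over their backs; the gripper's body (76 mm by 85 mm) begins 54 mm behind the grasp point. The pads swing forward as they close: fully open they stand 13 mm farther back than shut.
Start: joints at [-1.1, 0.26, -0.138, 1.173, 0, 1.571], TCP at [0.238, -0.468, 0.231] pointing down, gripper open.
Joint ranges: [-2.78, 2.78], [-0.83, 1.72], [-1.28, 1.37], [-1.9, 2.12], [-1.57, 1.48], [-3.14, 3.14]. Speed limits (rad/s): [2.57, 2.57, 3.14, 3.14, 3.14, 3.14].

## Interface

Orientations are given as a rotation vector (axis times angle).
In Python, from plant import ctrl gives the robot as it stands. Calls block until the motion is done:
- ctrl.move_to(position, orientation): joint-space move of the TCP to a pose.
- ctrl.move_straight(position, rotation=None, velocity=0.15, stop_force=None): straight line of the TCP; rotation=None keeps the orientation; velocity is the mean speed in m/s. With stop_force (N) it stops when the force on the tool has changed by that much, and returns True; else False.
- ctrl.set_joints(angles): joint-space move.
- ctrl.command_gripper(opening): opening from 0.0 (shut) to 1.0 (fully open); the grip force is fixed at half the most; returns when the fingers have stopped.
- ctrl.dwell(seconds).
- ctrl.solve_ik(position, orientation): joint angles nearest the present ones, or None.
- ctrl.get_image(name): name is "scene" or "top" or "wrist"; returns the picture (420x560x3 uint8, red, green, blue); there is no depth.
- ctrl.get_calibration(name): a dict with "mtx" (3x3 intrinsics, pixels), "eye" and "attitude" of the camera in the world; the wrist camera has in their place "mount" (4x4, takes a point from camera to tool coordinates, whose origin is the TCP and whose axes are the flange's). Camera axes: x right, y up, looking along -z (the intrinsics and any distortion apply to the point x, -y, -z); pixel columns grow to the right and rows downward; lengths in m; the calibration is good to about 2 mm. A picture is of the moment at which its call begins: read the wrist's pose just before it. get_calibration takes no time and is no camera call.
A pose or a line that the arm cannot do raises ctrl.IKError and nothing moves.
- ctrl.finish_job(): hands the job in; it is judged then, once.
Readings, each from a call of its own:
- ctrl.get_time_s(): time.
- ctrl.get_q(): joint angles.
- ctrl.get_dq(): joint speeds.
- ctrl.get_effort(): joint torques, N m.
- ctrl.get_position(): TCP position.
- ctrl.get_orientation(): TCP orientation.
- ctrl.get_wrist_force(): force on the tool from outside, world axes, zero at the start.
- ctrl.get_wrist_torque(): the same for the moment, N m.
- ctrl.get_gripper_width(): opening from 0.0 (shut) to 1.0 (fully open).
- ctrl.get_grasp_force(): force on a finger pad.
Only numpy, scipy, OpenCV 4.12 (cv2) and the standard library are available. Lean on these libraries where they do the work, as an engineer would, in place of code of your own. Each camera call takes 0.05 s, during which the arm holds its last target. There are 200 camera calls.

## Task

Try the plungers of all three empty paste dispensers in the rack, pushing gently: one of them is clogged. Where the plunger runs evenly push it fully home and leave that dispenser in the rack; where it keeps getting stiffer, push on until it resists with about 10 N, then stop (never let it reach 15 N), and carry that dispenser by its black cap to the red reject holder, standing upright with its nozzle down to the bottom of the pocket. Do not knock the two jars about.

Things in the scene. Friction and masses are not known exactly. Their poses are not given: they have to be found in the camera images.
- rack: Fixed aluminium block on a thin black foot, 70 x 236 mm in plan, top 52 mm above the bench. Origin: centre of its underside; y runs along the row. Three round pockets, 25.5 mm wide and 42 mm deep (their floor is 10 mm above the bench), lie on its y axis at y = +76, 0 and -76 mm; a dispenser stands in each.
- reject_holder: Fixed red block on a thin black foot, 78 x 78 mm in plan, top 52 mm above the bench, with one empty round pocket for a rejected dispenser. Origin: centre of its underside.
- reject_pocket (a point): Centre of the mouth of the red holder's pocket, 52 mm above the bench. The pocket is 27 mm wide and 42 mm deep.
- dispenser_a: One of three outwardly identical empty paste dispensers (about 95 g), standing upright, nozzle down, in the rack; which stands in which pocket varies. Origin: centre of the nozzle's foot, on the pocket floor; z points up along the axis. White barrel 24 mm in diameter up to z = 65 mm, black ribbed cap 30 mm in diameter from z = 65 to 87 mm (the place to grip), then a steel rod with an orange thumb disc.
- disc_a: Orange thumb disc (26 mm in diameter, 5 mm thick) on top of dispenser a's plunger. Origin: centre of its top face, 116 mm above the nozzle's foot when drawn out, 94 mm when home.
- plunger_a (a joint): Plunger of dispenser a: 0 = drawn out, 0.022 m = pushed home against its stop. Starts 0 to 3.5 mm in. A sound plunger resists with a constant 3 to 5 N until the stop and stays where it is left; the clogged one starts at about 4 N and stiffens by 0.8 N for each mm from drawn out, and creeps back to about 5 mm when let go.
- dispenser_b: One of three outwardly identical empty paste dispensers (about 95 g), standing upright, nozzle down, in the rack; which stands in which pocket varies. Origin: centre of the nozzle's foot, on the pocket floor; z points up along the axis. White barrel 24 mm in diameter up to z = 65 mm, black ribbed cap 30 mm in diameter from z = 65 to 87 mm (the place to grip), then a steel rod with an orange thumb disc.
- disc_b: Orange thumb disc (26 mm in diameter, 5 mm thick) on top of dispenser b's plunger. Origin: centre of its top face, 116 mm above the nozzle's foot when drawn out, 94 mm when home.
- plunger_b (a joint): Plunger of dispenser b: 0 = drawn out, 0.022 m = pushed home against its stop. Starts 0 to 3.5 mm in. A sound plunger resists with a constant 3 to 5 N until the stop and stays where it is left; the clogged one starts at about 4 N and stiffens by 0.8 N for each mm from drawn out, and creeps back to about 5 mm when let go.
- dispenser_c: One of three outwardly identical empty paste dispensers (about 95 g), standing upright, nozzle down, in the rack; which stands in which pocket varies. Origin: centre of the nozzle's foot, on the pocket floor; z points up along the axis. White barrel 24 mm in diameter up to z = 65 mm, black ribbed cap 30 mm in diameter from z = 65 to 87 mm (the place to grip), then a steel rod with an orange thumb disc.
- disc_c: Orange thumb disc (26 mm in diameter, 5 mm thick) on top of dispenser c's plunger. Origin: centre of its top face, 116 mm above the nozzle's foot when drawn out, 94 mm when home.
- plunger_c (a joint): Plunger of dispenser c: 0 = drawn out, 0.022 m = pushed home against its stop. Starts 0 to 3.5 mm in. A sound plunger resists with a constant 3 to 5 N until the stop and stays where it is left; the clogged one starts at about 4 N and stiffens by 0.8 N for each mm from drawn out, and creeps back to about 5 mm when let go.
- jar_orange: Loose bystander: screw-cap jar, 46 mm wide, 62 mm tall, orange with black cap. Origin: centre of its underside.
- jar_blue: Loose bystander: screw-cap jar, 40 mm wide, 54 mm tall, dark blue with white cap. Origin: centre of its underside.

How it is judged:
At the end, for the whole second after the job is handed in: The sound two still in the rack (moved < 8 mm, tilt < 0.12 rad), plungers within 2.5 mm of home; the third at rest in the red holder: within 7 mm of the pocket's centre, tilt < 0.2 rad, nozzle within 4 mm of its floor, plunger over 4.3 mm in (stays so once tried to 8 N) (((horizontal distance between dispenser_b and reject_pocket below 0.007 m and z of dispenser_b in the frame of reject_holder below 0.014 m and angle between dispenser_b's own z axis and vertical below 0.2 rad and linear speed of dispenser_b below 0.02 m/s and value of joint plunger_b above 0.0043 m and value of joint each of plunger_a, plunger_c above 0.0195 m and distance of each of dispenser_a, dispenser_c from where it was at the start of the episode below 0.008 m and angle between each of dispenser_a, dispenser_c's own z axis and vertical below 0.12 rad) or (horizontal distance between dispenser_a and reject_pocket below 0.007 m and z of dispenser_a in the frame of reject_holder below 0.014 m and angle between dispenser_a's own z axis and vertical below 0.2 rad and linear speed of dispenser_a below 0.02 m/s and value of joint plunger_a above 0.0043 m and value of joint each of plunger_b, plunger_c above 0.0195 m and distance of each of dispenser_b, dispenser_c from where it was at the start of the episode below 0.008 m and angle between each of dispenser_b, dispenser_c's own z axis and vertical below 0.12 rad) or (horizontal distance between dispenser_c and reject_pocket below 0.007 m and z of dispenser_c in the frame of reject_holder below 0.014 m and angle between dispenser_c's own z axis and vertical below 0.2 rad and linear speed of dispenser_c below 0.02 m/s and value of joint plunger_c above 0.0043 m and value of joint each of plunger_a, plunger_b above 0.0195 m and distance of each of dispenser_a, dispenser_b from where it was at the start of the episode below 0.008 m and angle between each of dispenser_a, dispenser_b's own z axis and vertical below 0.12 rad))); the robot touches nothing.
It fails at once if a plunger that is 6.5 to 18 mm in (not yet home) is pushed with more than 15 N ((contact force between disc_a and anything else above 15 N and value of joint plunger_a between 0.0065 and 0.018 m) or (contact force between disc_b and anything else above 15 N and value of joint plunger_b between 0.0065 and 0.018 m) or (contact force between disc_c and anything else above 15 N and value of joint plunger_c between 0.0065 and 0.018 m)).
It fails at once if a jar is moved more than 30 mm (distance of any of jar_orange, jar_blue from where it was at the start of the episode above 0.03 m).
It also fails if it takes over 64 s, if anything falls off the work surface, if the arm or the gripper's body presses on something with over 40 N, if the wrist force passes 120 N, or if a joint passes its speed limit or range.

## Working session

There is one attempt and no reset: what is moved stays moved. The work goes in short steps, each a Python script; the robot and the scene stay as the last script left them, time stands still between calls to the robot, and variables do not carry over. Pictures are saved under pics/ and viewed, at most 10 in all, crops included, and the job is handed in when it is done.

```bash
mkdir -p pics; ls; python3 - <<'E'
from plant import ctrl
import cv2
for n in("scene","top"):
    im=ctrl.get_image(n); cv2.imwrite(f"pics/{n}0.png",im[:,:,::-1])
    print(n,ctrl.get_calibration(n))
print(ctrl.get_calibration("wrist"),ctrl.grip_point_offset,ctrl.get_position(),ctrl.get_orientation(),ctrl.get_time_s(),ctrl.get_wrist_force())
E
```

```text
pics
scene {'mtx': array([[462.73250107,   0.        , 282.7873356 ],
       [  0.        , 462.73250107, 209.7274875 ],
       [  0.        ,   0.        ,   1.        ]]), 'eye': array([0.22838843, 0.48528765, 0.69667546]), 'attitude': array([ 0.32025396, -1.02889573, -2.36469219])}
top {'mtx': array([[486.66162984,   0.        , 270.43762027],
       [  0.        , 486.66162984, 205.39396397],
       [  0.        ,   0.        ,   1.        ]]), 'eye': array([ 0.33853235, -0.02744611,  1.22680583]), 'attitude': array([ 0.16140666, -0.16544999, -1.57786266])}
{'mtx': array([[304.98802778,   0.        , 277.1577385 ],
       [  0.        , 304.98802778, 212.82438756],
       [  0.        ,   0.        ,   1.        ]]), 'mount': array([[ 2.85915176e-04,  9.59262882e-01,  2.82514852e-01,
         7.16307005e-02],
       [ 9.99999957e-01, -2.54562160e-04, -1.47684740e-04,
         5.81483614e-04],
       [-6.97508980e-05,  2.82514882e-01, -9.59262913e-01,
        -1.42434621e-01],
       [ 0.00000000e+00,  0.00000000e+00,  0.00000000e+00,
         1.00000000e+00]])} 0.0187 [ 0.23783352 -0.46733633  0.23052513] [-3.05326237e+00 -7.32199368e-01  6.62596997e-04] 0.1 [ 0.2312617   0.05615724 -0.69282655]
```

View pics/scene0.png

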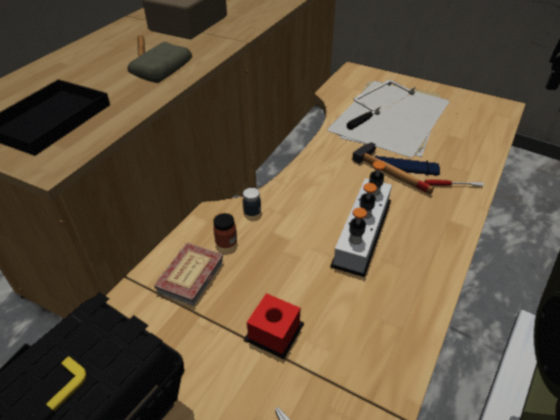

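View pics/top0.png

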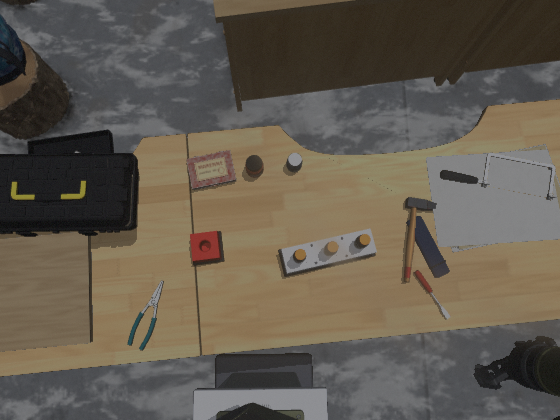

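The scene view shows the row of three dispensers and the red holder at about (275,325). In the top view the discs are near (300,255), (332,247) and (363,240), the red holder is at (206,246), and the jars are at (255,166) and (294,161). I'll enlarge this area to read it more closely.

```bash
python3 - <<'E'
import cv2
im=cv2.imread("pics/top0.png")[222:282,184:384]
cv2.imwrite("pics/topc.png",cv2.resize(im,None,fx=4,fy=4,interpolation=cv2.INTER_CUBIC))
im=cv2.imread("pics/scene0.png")[150:360,240:400]
cv2.imwrite("pics/scenec.png",cv2.resize(im,None,fx=2.8,fy=2.8,interpolation=cv2.INTER_CUBIC))
E
```

```text
(no output)
```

View pics/topc.png

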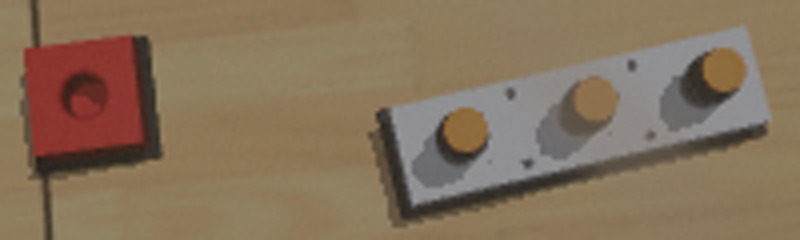

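The crop gives discs at (465,131), (593,99) and (722,71), rack-top corners at (388,108), (748,26), (770,122) and (410,207), and the red pocket mouth at (85,95).

```bash
cat > h.py <<'E'
import numpy as np,cv2
from scipy.spatial.transform import Rotation as R
from plant import ctrl
def ray(uv,z,name):
    c=ctrl.get_calibration(name)
    if name=="wrist":
        T=np.eye(4);T[:3,:3]=R.from_rotvec(ctrl.get_orientation()).as_matrix();T[:3,3]=ctrl.get_position()
        M=T@c["mount"];Rm=M[:3,:3];e=M[:3,3]
    else: Rm=R.from_rotvec(c["attitude"]).as_matrix();e=np.array(c["eye"])
    p=np.linalg.inv(c["mtx"])@[uv[0],uv[1],1]
    d=Rm@(p*[1,-1,-1]); return e+d*(z-e[2])/d[2]
def down(yaw): # tool x axis at angle yaw in world, z down
    return (R.from_euler('z',yaw)*R.from_euler('x',np.pi)).as_rotvec()
E
python3 - <<'E'
from h import *
f=lambda p:(184+(p[0]+.5)/4-.5,222+(p[1]+.5)/4-.5)
P=lambda l,z:np.array([ray(f(p),z,"top") for p in l]).round(4)
d=P([(465,131),(593,99),(722,71)],.124);print("discs",d)
r=P([(388,108),(748,26),(770,122),(410,207)],.052);print("rack",r,r.mean(0))
h=P([(25,48),(135,37),(147,150),(36,158)],.052);print("red",h,h.mean(0),P([(85,95)],.052))
print("jars",ray((255,160),.062,"top"),ray((294,158),.054,"top"))
print(np.diff(d,axis=0),np.linalg.norm(d[2]-d[0]))
print(R.from_rotvec(ctrl.get_orientation()).as_matrix().round(3))
E
```

```text
discs [[ 0.4566 -0.0971  0.124 ]
 [ 0.4738 -0.1704  0.124 ]
 [ 0.4889 -0.2447  0.124 ]]
rack [[ 0.4789 -0.0554  0.052 ]
 [ 0.5262 -0.2762  0.052 ]
 [ 0.4673 -0.2862  0.052 ]
 [ 0.4192 -0.0675  0.052 ]] [ 0.4729   -0.171325  0.052   ]
red [[0.5185 0.1651 0.052 ]
 [0.5243 0.0981 0.052 ]
 [0.4554 0.0903 0.052 ]
 [0.4515 0.1571 0.052 ]] [0.487425 0.12765  0.052   ] [[0.4892 0.1281 0.052 ]]
jars [0.70031268 0.00484585 0.062     ] [ 0.70676073 -0.09302783  0.054     ]
[[ 0.0172 -0.0733  0.    ]
 [ 0.0151 -0.0743  0.    ]] 0.15109285224655733
[[ 0.891  0.454 -0.001]
 [ 0.454 -0.891  0.002]
 [ 0.    -0.002 -1.   ]]
```

View pics/scenec.png

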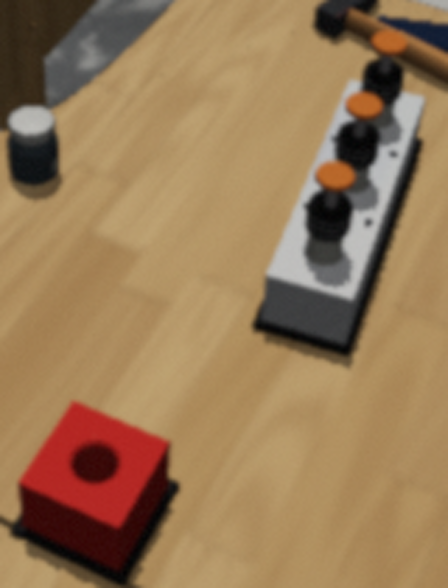

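```bash
python3 - <<'E'
from h import *
ctrl.command_gripper(0.0)
ctrl.move_to([.4731,-.1707,.23],down(1.786))
ctrl.dwell(.3)
print(ctrl.get_position(),ctrl.get_q(),ctrl.get_wrist_force(),ctrl.get_time_s(),ctrl.get_gripper_width())
im=ctrl.get_image("wrist"); cv2.imwrite("pics/w1.png",im[:,:,::-1])
E
```

```text
[ 0.47287284 -0.17141312  0.22999071] [-3.47712149e-01  2.22992225e-01 -1.91846236e-01  1.15597112e+00
 -7.64686265e-05  1.00937437e+00] [-0.20841042 -0.203753    1.13686768] 2.5833 0.002599307807800329
```

View pics/w1.png

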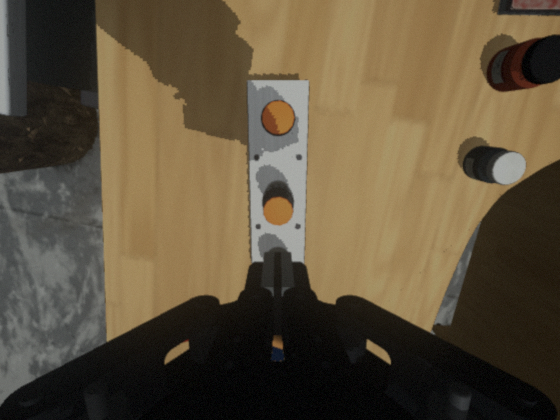

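In the wrist view, the middle disc is at (278,210) and the left one at (278,118). The third is hidden behind the fingers, which are centred on the row. Next I'll check these against the top camera and press the first one in small steps.

```bash
cat >> h.py <<'E'
def press(xy,yaw=1.786):
    """press plunger stepwise; returns 'ok' or 'clogged'"""
    ctrl.move_straight([*xy,.150],down(yaw),velocity=.15)
    ctrl.move_straight([*xy,.1285],velocity=.06); ctrl.dwell(.15)
    f0=ctrl.get_wrist_force()[2]; log=[]; res='ok'
    z=.1285
    while z>.1030:
        z-=.001
        ctrl.move_straight([*xy,z],velocity=.02); 
        f=np.mean([ctrl.get_wrist_force()[2]-f0 for _ in range(3)])
        log.append((round(z*1e3,1),round(ctrl.get_position()[2]*1e3,2),round(f,2)))
        if z>.1065 and f>9.4: res='clogged';break
        if z<.1065 and f>12: break
    print(res,log)
    ctrl.move_straight([*xy,.150],velocity=.1)
    print(ctrl.get_time_s())
    return res
E
python3 - <<'E'
from h import *
print(ray((278,210),.124,"wrist"),ray((278,118),.124,"wrist"))
press((.4731,-.1707))
E
```

```text
[ 0.47348541 -0.1705905   0.124     ] [ 0.45760819 -0.0979069   0.124     ]
clogged [(127.5, np.float64(127.58), np.float64(0.45)), (126.5, np.float64(126.43), np.float64(-0.03)), (125.5, np.float64(125.42), np.float64(-0.3)), (124.5, np.float64(124.44), np.float64(-0.42)), (123.5, np.float64(123.79), np.float64(2.4)), (122.5, np.float64(123.04), np.float64(6.61)), (121.5, np.float64(122.1), np.float64(5.43)), (120.5, np.float64(121.24), np.float64(6.41)), (119.5, np.float64(120.39), np.float64(7.78)), (118.5, np.float64(119.53), np.float64(9.37)), (117.5, np.float64(118.62), np.float64(8.14)), (116.5, np.float64(117.81), np.float64(9.58))]
7.4583
```

The middle one is stiffening (5.4 → 9.6 N), so it looks like the clogged one. Next I'll try the other two.

```bash
python3 - <<'E'
from h import *
if press((.4575,-.0975))=='ok':
    ctrl.move_straight([.4731,-.1707,.150])
    press((.4890,-.2443))
E
```

```text
ok [(127.5, np.float64(127.63), np.float64(1.39)), (126.5, np.float64(126.46), np.float64(0.05)), (125.5, np.float64(125.42), np.float64(0.09)), (124.5, np.float64(124.45), np.float64(0.93)), (123.5, np.float64(123.67), np.float64(2.2)), (122.5, np.float64(122.61), np.float64(3.43)), (121.5, np.float64(121.47), np.float64(3.48)), (120.5, np.float64(120.39), np.float64(3.13)), (119.5, np.float64(119.34), np.float64(1.84)), (118.5, np.float64(118.39), np.float64(2.49)), (117.5, np.float64(117.39), np.float64(2.53)), (116.5, np.float64(116.4), np.float64(1.3)), (115.5, np.float64(115.39), np.float64(2.75)), (114.5, np.float64(114.41), np.float64(2.66)), (113.5, np.float64(113.39), np.float64(3.19)), (112.5, np.float64(112.4), np.float64(2.79)), (111.5, np.float64(111.38), np.float64(2.72)), (110.5, np.float64(110.4), np.float64(3.15)), (109.5, np.float64(109.4), np.float64(1.58)), (108.5, np.float64(108.39), np.float64(2.93)), (107.5, np.float64(107.4), np.float64(2.32)), (106.5, np.float64(106.4), np.float64(3.05)), (105.5, np.float64(105.4), np.float64(2.83)), (104.5, np.float64(104.3
[... 656 characters left out ...]
.float64(116.39), np.float64(4.54)), (115.5, np.float64(115.39), np.float64(5.14)), (114.5, np.float64(114.41), np.float64(4.53)), (113.5, np.float64(113.38), np.float64(4.01)), (112.5, np.float64(112.37), np.float64(3.63)), (111.5, np.float64(111.39), np.float64(4.51)), (110.5, np.float64(110.39), np.float64(4.51)), (109.5, np.float64(109.38), np.float64(2.87)), (108.5, np.float64(108.39), np.float64(3.68)), (107.5, np.float64(107.39), np.float64(5.69)), (106.5, np.float64(106.39), np.float64(3.35)), (105.5, np.float64(105.4), np.float64(3.18)), (104.5, np.float64(104.4), np.float64(4.26)), (103.5, np.float64(103.93), np.float64(7.95)), (102.5, np.float64(103.85), np.float64(10.71))]
24.975
```

Both outer plungers are home, so the middle dispenser is the clogged one. Next I'll measure the red pocket with the wrist camera from the same relative height.

```bash
python3 - <<'E'
from h import *
ctrl.move_straight([.4800,-.2,.20],velocity=.25)
ctrl.move_to([.4885,.128,.158],down(1.786))
ctrl.dwell(.2)
print(ctrl.get_position(),ray((278,210),.052,"wrist"))
im=ctrl.get_image("wrist"); np.save("pose.npy",[ctrl.get_position(),ctrl.get_orientation()])
cv2.imwrite("pics/w2.png",cv2.resize(im[120:300,180:380,::-1],None,fx=3,fy=3,interpolation=cv2.INTER_CUBIC))
print(ctrl.get_time_s())
E
```

```text
[0.48891809 0.12693917 0.15811887] [0.489531   0.12756098 0.052     ]
26.8917
```

View pics/w2.png

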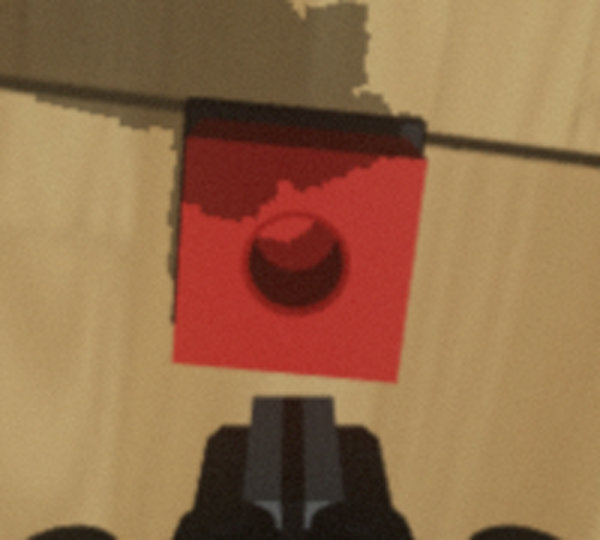

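```bash
python3 - <<'E'
from h import *
pocket=ray((278.6,207),.052,"wrist"); print("pocket",pocket)
ctrl.move_straight([.4885,.128,.20],velocity=.25)
ctrl.move_to([.4733,-.1707,.228],down(1.786)); ctrl.command_gripper(.75); ctrl.dwell(.2)
im=ctrl.get_image("wrist")
hsv=cv2.cvtColor(im,cv2.COLOR_RGB2HSV); m=cv2.inRange(hsv,(5,150,110),(20,255,255)); 
n,_,st,c=cv2.connectedComponentsWithStats(m[150:270,230:330]); k=1+st[1:,4].argmax()
uv=c[k]+[230,150]; disc=ray(uv,.121,"wrist"); print(uv,st[k],disc)
np.save("pd.npy",[pocket,disc])
cv2.imwrite("pics/w3.png",np.vstack([cv2.resize(im[120:300,180:380,::-1],None,fx=2,fy=2)]))
print(ctrl.get_position(),ctrl.get_gripper_width(),ctrl.get_time_s())
E
```

```text
pocket [0.48944087 0.13038194 0.052     ]
[277.00329489 210.32948929] [ 33  47  29  28 607] [ 0.47317002 -0.17083835  0.121     ]
[ 0.47329724 -0.17075598  0.22802032] 0.7521109225266658 29.2333
```

View pics/w3.png

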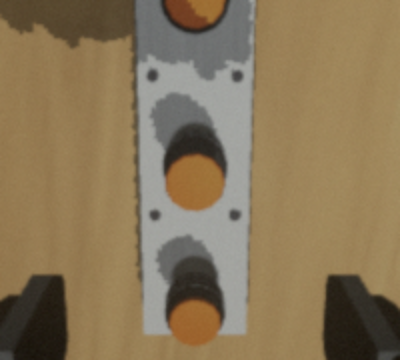

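```bash
python3 - <<'E'
from h import *
pd=np.load("pd.npy"); pose=np.load("pose.npy"); disc=pd[1]
class F: pass
o=ctrl
p0,r0=pose; c=o.get_calibration("wrist"); T=np.eye(4);T[:3,:3]=R.from_rotvec(r0).as_matrix();T[:3,3]=p0
M=T@c["mount"]; d=M[:3,:3]@((np.linalg.inv(c["mtx"])@[278.6,207,1])*[1,-1,-1]); print("pocket@picture",p0,M[:3,3]+d*(.052-M[2,3])/d[2])
xy=disc[:2]
ctrl.move_straight([*xy,.12],velocity=.15)
print(ctrl.move_straight([*xy,.0655],velocity=.08,stop_force=15))
ctrl.dwell(.2); print(ctrl.get_position())
ctrl.command_gripper(0.0); ctrl.dwell(.2)
print(ctrl.get_position(),ctrl.get_gripper_width(),ctrl.get_grasp_force())
ctrl.move_straight([*xy,.185],velocity=.1)
ctrl.move_to([.489,.129,.185],down(1.786)); ctrl.dwell(.6)
im=ctrl.get_image("wrist"); print(ctrl.get_position(),ctrl.get_orientation(),ctrl.get_gripper_width(),ctrl.get_time_s())
cv2.imwrite("pics/w4.png",cv2.resize(im[120:300,180:380,::-1],None,fx=3,fy=3,interpolation=cv2.INTER_CUBIC))
E
```

```text
pocket@picture [0.48888932 0.12707764 0.15813732] [0.48943991 0.13038173 0.052     ]
False
[ 0.47365167 -0.17101633  0.06604446]
[ 0.47332036 -0.17096581  0.06584567] 0.3292664003880952 58.83065700531006
[0.48903207 0.12894847 0.18501514] [1.97011887e+00 2.44704695e+00 5.21735480e-05] 0.3300158989232017 34.8833
```

View pics/w4.png

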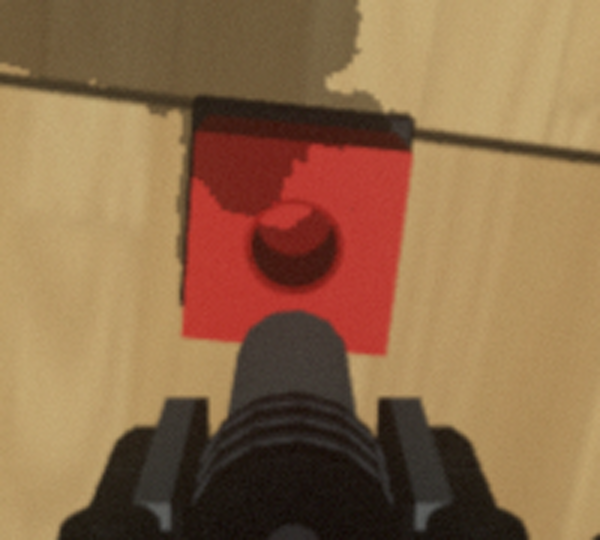

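```bash
python3 - <<'E'
from h import *
p=ray((277.5,201.8),.052,"wrist"); print(p)
pk=(p+np.load("pd.npy")[0])/2; xy=pk[:2]+np.array([.47332,-.17097])-np.load("pd.npy")[1][:2]; print(xy)
ctrl.move_straight([*xy,.125],velocity=.1); ctrl.dwell(.4)
im=ctrl.get_image("wrist"); print(ctrl.get_position(),ctrl.get_time_s(),ctrl.get_wrist_force())
cv2.imwrite("pics/w5.png",cv2.resize(im[120:300,180:380,::-1],None,fx=3,fy=3,interpolation=cv2.INTER_CUBIC))
E
```

```text
[0.48915445 0.12978496 0.052     ]
[0.48944764 0.12995179]
[0.48954367 0.12997997 0.12519104] 36.0833 [ 0.5857728  -0.56792072 -0.37023892]
```

View pics/w5.png

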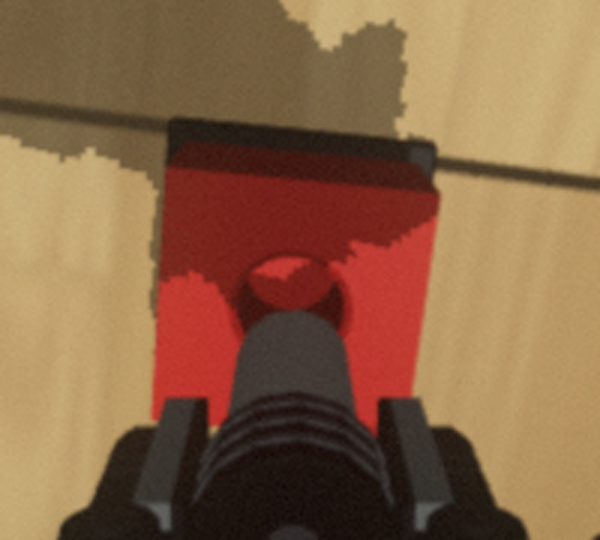

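The nozzle lines up with the pocket: rim centre at column 292, tip at 293. Now I'll lower it while watching the force.

```bash
python3 - <<'E'
from h import *
xy=np.array([.48945,.12995]); off=[(0,0)]+[(.0015*np.cos(a),.0015*np.sin(a)) for a in 1.786+np.arange(6)*np.pi/3*1.0]
ok=False
for d in off:
    q=xy+d
    ctrl.move_straight([*q,ctrl.get_position()[2]],velocity=.03)
    ctrl.move_straight([*q,.0660],velocity=.04,stop_force=8)
    z=ctrl.get_position()[2]; print(d,z,ctrl.get_wrist_force(),ctrl.get_time_s())
    if z<.0685: ok=True;break
    ctrl.move_straight([*q,z+.004],velocity=.05)
print(ok)
im=ctrl.get_image("wrist"); cv2.imwrite("pics/w6.png",im[:,:,::-1])
E
```

```text
(0, 0) 0.06627409128530398 [ 0.47375424  0.13646841 -1.29406423] 37.9667
True
```

It went to the bottom with hardly any side force. Next: release, retreat and check.

```bash
python3 - <<'E'
from h import *
ctrl.command_gripper(.75); ctrl.dwell(.2)
p=ctrl.get_position()
ctrl.move_straight([p[0],p[1],.20],velocity=.1); ctrl.dwell(.3)
im=ctrl.get_image("wrist")
ctrl.move_to([.3,.25,.30],down(1.786)); ctrl.dwell(.4)
s=ctrl.get_image("scene")
a=cv2.resize(im[100:310,180:380],None,fx=2,fy=2); b=cv2.resize(s[150:360,200:400],None,fx=2,fy=2)
cv2.imwrite("pics/fin.png",np.hstack([a,b])[:,:,::-1]); print(ctrl.get_time_s())
E
```

```text
41.9083
```

View pics/fin.png

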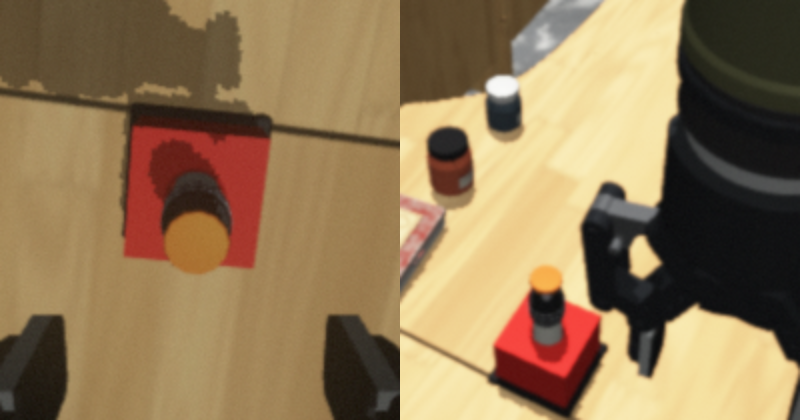

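The dispenser stands upright in the red pocket (disc at (196,242) in the left half), both jars look undisturbed and the arm is clear.

```bash
python3 -c "
from plant import ctrl
print(ctrl.finish_job(),ctrl.get_time_s())"
```

```text
the job is handed in; nothing more can be done
the job is handed in; nothing more can be done
```

The job is handed in, with no verdict returned: the middle dispenser was the clogged one (tried to about 9.6 N) and now stands upright at the bottom of the red holder's pocket, the outer two were pushed home and left in the rack, and the jars were not touched (about 42 s used).

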